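# Set the height stop of the jig with a setting block

### The job

Put the step of the taller of the two setting blocks on the jig's bed, straight under the stop screw with its upright grip towards the open front of the bed, and let go of it. Then turn the T-handled driver that stands in the screw clockwise until the sprung foot of the screw just bears lightly on the block, without screwing it down hard, and leave everything so.

Things in the scene. Friction and masses are not known exactly. Their poses are not given: they have to be found in the camera images.
- tall_block_grip (a point): Taller setting block, bare metal, 0.35 kg: upright grip 44 long x 36 wide x 60 mm high, and a 40 mm high, 36 wide step running from it. Point: centre of the grip, 30 mm above the underside. x from grip along step, z up; step ends at x=+128 mm, screw belongs at x=+100. Grasp across y. The other, lower block (grip 40, step 22 mm high) is not used.
- bed_mark (a point): Point on top of the fixed jig's steel bed straight below the screw. x from the bed's open front to the grey column, z up. Bed 90 wide, x=-140 to +100 mm, its top 8 mm above the table; column face x=+53; arm 38 wide, x=-21 back, z=+70 to +92 mm. The screw's foot, 18 mm across, hangs below the arm, underside 53 mm above this point at driver angle 0.
- driver_grip (a point): Centre of the black T-handle of the driver standing upright in the stop screw, above the arm, 129 mm above the bed. The handle is a bar 66 mm long, 13 thick, 22 high; x along the bar, z up along the axis of turning. The driver is captive: it turns in place while the screw below it moves down.
- driver (a joint): Turn of the driver in rad, 0 to 2.0, growing clockwise seen from above; stays where left (0.07 N m friction). Lowers the screw 12 mm per rad. The foot meets the taller block's step on the bed at 1.1 rad; at 1.4 the handle is in line with the jig's arm and the foot bears lightly; from 1.69 its spring is fully squeezed and the block clamped hard.
- stop_foot (a joint): How far the sprung foot of the screw is pushed up into the screw, in m: 0 while it hangs free, 0.007 when its spring (400 N/m) is fully squeezed.

How it is judged:
By the outcome, as a careful person would: the job done as asked, in the order asked, and still so for the second after the job is handed in, with the robot touching nothing.
It also fails if it takes over 51 s, if anything falls off the work surface, if the arm or the gripper's body presses on something with over 40 N, if the wrist force passes 120 N, or if a joint passes its speed limit or range.

### The arm

A 7-joint arm with a two-finger parallel gripper is mounted at the origin on a cart in front of the work surface, level with it; the furniture and walls round the work are solid. World frame = base frame: x ahead of the robot, y to its left, z up, the work surface at z = 0. Lengths are in mm, angles in degrees, forces in N, time in s.
With the tool pointing down it reaches from about 425 to 825 mm from the base axis. Payload 3.6 kg.
Tool frame: the origin (TCP) lies on the centre line of the jaws, within the pads' length; the fingertips stand 19 mm ahead of it and the grasp point (between the pads) is the TCP; z points along the fingers, y is the direction in which the jaws open and shut (so a half turn about z gives the same grasp; the last joint's range is limited). The gripper opens to 85 mm and grips with 20 to 120 N. Pads are 22 mm wide; open, the fingers measure 114 mm over their backs; the gripper's body (76 mm by 85 mm) begins 54 mm behind the grasp point. The pads swing forward as they close: fully open they stand 13 mm farther back than shut.
Start: joints at [-67.81, 35.231, -0.722, 81.555, 0.464, 63.22, -2.315], TCP at [261.325, 595.125, 250.297] pointing down, gripper open.
Joint ranges: [-178.69, 178.69], [-17.37, 117.87], [-77.05, 75.6], [15.02, 138.74], [-78.02, 258.01], [0.78, 113.62], [-162.83, 162.83]. Speed limits (degrees/s): [159.86, 159.86, 180, 180, 180, 180, 180].

### API

Orientations are given as a 3x3 rotation matrix whose columns are the frame's x, y, z axes.
In Python, from cell import env gives the robot as it stands.
- The arm moves only by the tool step_arm, never from a script. Its argument "targets" is a list of rows, each a list of 5 numbers: the finger opening in mm, from 0 to 85.4, then the shift along the tool's x, y, z in units of 30 mm (1.0 is 30 mm), then the turn about the tool's z in units of 5 degrees (1.0 is 5 degrees). A call has 1 to 12 rows; each row is the pose to reach, as a shift and turn from the pose commanded when the call began, along the tool's axes at that moment; what a row does not reach only later rows make up. A row lasts 1/12 s, in which the tool goes at most 41.7 mm and 7.16 degrees, less where a joint would pass 70% of its speed; a pose out of reach is approached as far as the arm can. A call with a gripper value outside its range is refused whole. The fingers move at their own pace and stop on an object; "grip_force" is the grip in N (left out, the last holds). Time passes only in rows, so rows that repeat a pose let the fingers close. It gives the time, the measured TCP pose, the force and the opening at its end, in the units of the state.
- env.get_state(): the state, without advancing time (a new reading comes with each control period).
- env.get_image(name): name is "scene" or "top" or "wrist"; returns a dict with "frame" (480x640x3 uint8, red, green, blue), "vertical_fov" (degrees; the focal length in pixels is half the picture's height over the tangent of half this angle, whatever the lens; pixels are square), "cx", "cy" (the principal point, pixels), "extrinsics" (4x4, takes a point from camera to world coordinates). Camera axes: x right, y up, looking along -z (the intrinsics and any distortion apply to the point x, -y, -z); pixel columns grow to the right and rows downward; lengths in mm; the calibration is good to about 2 mm. A picture is of the moment at which its call begins. There is no depth.
- env.finish_job(): hands the job in, once; it reports no verdict.
Trained networks look in the newest picture that a camera, given by its name, has taken for a name from the list of things; names that differ only in an ending like _2 or _b are one class to them, and where a whole thing is asked for, a point or a joint stands for the part that bears it (a point fixed in the world has none). Each returns a list of dicts, best first, with "confidence" (0 to 1); they miss things now and then, are a little off and sometimes report something else, mostly with a low value. They report only what shows in the picture. A call takes as long as a camera call.
- env.recognise(camera, target): "extent" ([left, top, right, bottom] in pixels, round what is visible of it).
- env.silhouettes(camera, target): "region" (480x640 bool, what is visible of it) and "extent" ([left, top, right, bottom] in pixels, round what is visible of it).
- env.mark_of(camera, target): "xy" ([column, row] in pixels: a listed point, or the origin of a listed thing).
The state is a dict: "time": time; "qpos": joint angles; "dq": joint speeds; "joint_torque": joint torques, N m; "position": TCP position; "ee_rot": TCP orientation; "force": force on the tool from outside, world axes, zero at the start; "torque": the same for the moment, N m; "grip_width": finger opening in mm.
Only numpy, scipy, OpenCV 4.12 (cv2) and the standard library are available. Lean on these libraries where they do the work, as an engineer would, in place of code of your own. Each camera call takes 0.05 s, during which the arm holds its last target.

## Working session

There is one attempt and no reset: what is moved stays moved. The work goes in short steps, Python scripts to look and compute and a tool call to move; the robot and the scene stay as the last step left them, time stands still between calls to the robot, and variables do not carry over. Pictures are saved under pics/ and viewed, and the job is handed in when it is done.

Besides the shell and the picture viewer there is one more tool, called after "Request:" by a JSON object that holds its "api" and its "payload", one argument or row to a line. step_arm: Moves the arm, as the interface text tells. Its arguments: {"type":"object","properties":{"targets":{"type":"array","items":{"type":"array","items":{"type":"number"}}},"grip_force":{"type":"number"}},"required":["targets"]}

```bash
ls; mkdir -p pics
python3 - <<'E'
from cell import env
import cv2,numpy as np
for c in ["scene","top","wrist"]:
    im=env.get_image(c); cv2.imwrite(f"pics/a_{c}.png",im["frame"][:,:,::-1])
    print(c,im["vertical_fov"],im["cx"],im["cy"],np.round(im["extrinsics"],3).tolist(),[k for k in im])
    for t in ["tall_block_grip","bed_mark","driver_grip"]:
        print(t,[(np.round(d["xy"],1).tolist(),round(d["confidence"],2)) for d in env.mark_of(c,t)])
s=env.get_state();print(s["time"],s["position"],s["ee_rot"],s["grip_width"])
E
```

```text
pics
scene 48.68836411759952 318.18617268419473 239.98267585793343 [[0.68, 0.374, -0.63, -92.286], [-0.733, 0.346, -0.586, -731.646], [-0.001, 0.861, 0.509, 630.842], [0.0, 0.0, 0.0, 1.0]] ['frame', 'vertical_fov', 'cx', 'cy', 'extrinsics']
tall_block_grip [([365.7, 359.3], 0.63)]
bed_mark [([288.2, 255.6], 0.84)]
driver_grip [([287.5, 204.9], 0.7)]
top 57.04073868697354 318.7447545830467 240.12063375074072 [[0.197, 0.957, -0.211, 336.932], [-0.98, 0.194, -0.037, -147.335], [0.005, 0.215, 0.977, 950.327], [0.0, 0.0, 0.0, 1.0]] ['frame', 'vertical_fov', 'cx', 'cy', 'extrinsics']
tall_block_grip [([426.5, 314.1], 0.86)]
bed_mark [([282.3, 216.5], 0.72)]
driver_grip [([271.5, 198.2], 0.5)]
wrist 70.18013654606939 318.70159192119274 239.5396024966677 [[0.402, -0.868, -0.292, 186.324], [0.916, 0.381, 0.128, 626.779], [-0.0, -0.319, 0.948, 374.714], [0.0, 0.0, 0.0, 1.0]] ['frame', 'vertical_fov', 'cx', 'cy', 'extrinsics']
tall_block_grip []
bed_mark []
driver_grip []
0.6 [261.31901064 595.12511073 250.31343149] [[-9.15625050e-01  4.02033290e-01 -4.68409399e-05]
 [ 4.02033291e-01  9.15625049e-01 -3.74426440e-05]
 [ 2.78355485e-05 -5.31150400e-05 -9.99999998e-01]] 85.74691643660559
```

View pics/a_scene.png

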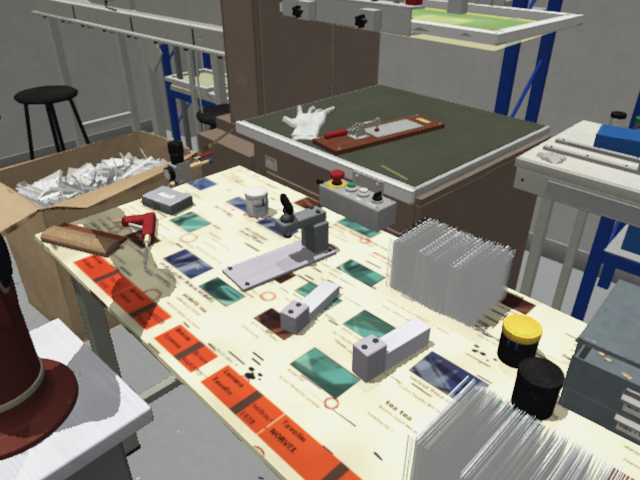

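View pics/a_top.png

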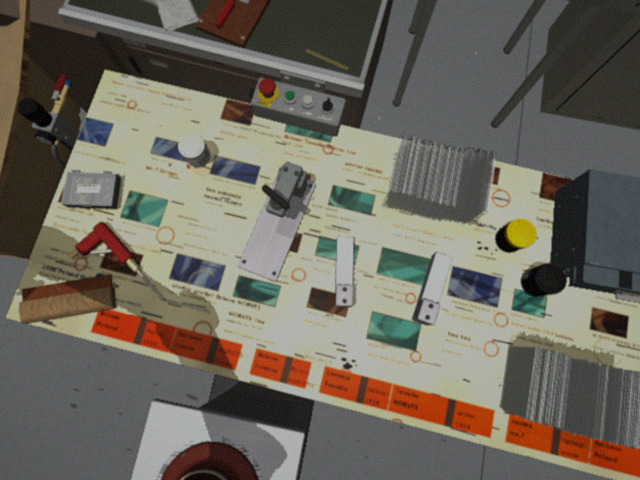

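View pics/a_wrist.png

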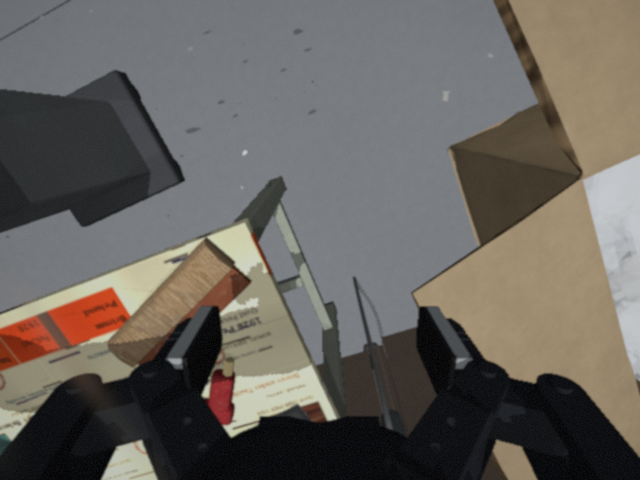

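```bash
cat > h.py <<'E'
from cell import env
import cv2,numpy as np
class Cam:
    def __init__(s,n):
        im=env.get_image(n); s.n=n; s.im=im["frame"]; s.E=np.array(im["extrinsics"]); s.f=240/np.tan(np.radians(im["vertical_fov"])/2); s.c=np.array([im["cx"],im["cy"]])
    def ray(s,p):
        p=np.asarray(p,float); d=np.array([(p[0]-s.c[0])/s.f,-(p[1]-s.c[1])/s.f,-1]); d=s.E[:3,:3]@d
        return s.E[:3,3],d/np.linalg.norm(d)
    def plane(s,p,z):
        o,d=s.ray(p); return o+d*(z-o[2])/d[2]
    def proj(s,X):
        X=np.atleast_2d(X); q=(X-s.E[:3,3])@s.E[:3,:3]
        return np.c_[s.c[0]+s.f*q[:,0]/-q[:,2], s.c[1]-s.f*q[:,1]/-q[:,2]]
def tri(cams,ps):
    A=np.zeros((3,3));b=np.zeros(3)
    for c,p in zip(cams,ps):
        o,d=c.ray(p);M=np.eye(3)-np.outer(d,d);A+=M;b+=M@o
    return np.linalg.solve(A,b)
def crop(im,box,k,name):
    x0,y0,x1,y1=box; cv2.imwrite(name,cv2.resize(im[y0:y1,x0:x1,::-1],None,fx=k,fy=k,interpolation=cv2.INTER_CUBIC))
E
python3 - <<'E'
from h import *
S=Cam("scene");T=Cam("top")
for t in ["tall_block_grip","bed_mark","driver_grip"]:
    a=env.mark_of("scene",t);b=env.mark_of("top",t)
    if a and b:
        X=tri([S,T],[a[0]["xy"],b[0]["xy"]]);print(t,X.round(1),a[0]["xy"],b[0]["xy"],(S.proj(X)-a[0]["xy"]).round(1),(T.proj(X)-b[0]["xy"]).round(1))
for n,c in (("scene",S),("top",T)):
    for t in ["tall_block_grip","driver_grip"]:
        for d in env.silhouettes(n,t)[:2]: print(n,t,d["extent"],d["confidence"],d["region"].sum()); np.save(f"pics/{n}_{t}.npy",d["region"]) if d is env else None
crop(S.im,(200,170,450,390),3.2,"pics/c1.png")
crop(T.im,(220,140,460,340),3.2,"pics/c2.png")
E
```

```text
tall_block_grip [ 428.6 -359.    31.4] [367.4, 360.1] [427.1, 312.4] [[ 1.7 -0.4]] [[-1.1  0.8]]
bed_mark [580.7 -21.1  14.2] [290.9, 255.1] [281.0, 215.1] [[-1.4  0.2]] [[ 1.1 -0.9]]
driver_grip [581.2 -15.1 135.3] [285.4, 204.7] [274.8, 195.9] [[ 0.5 -0.1]] [[-0.5  0.4]]
scene tall_block_grip [350.5, 315.8, 428.9, 381.2] 0.73 2767
scene driver_grip [280.2, 194.4, 294.0, 214.9] 0.56 167
scene driver_grip [225.6, 192.0, 337.0, 291.2] 0.21 4347
top tall_block_grip [412.7, 252.9, 451.9, 329.6] 0.76 1584
top driver_grip [259.7, 185.5, 291.7, 210.7] 0.75 269
```

View pics/c1.png

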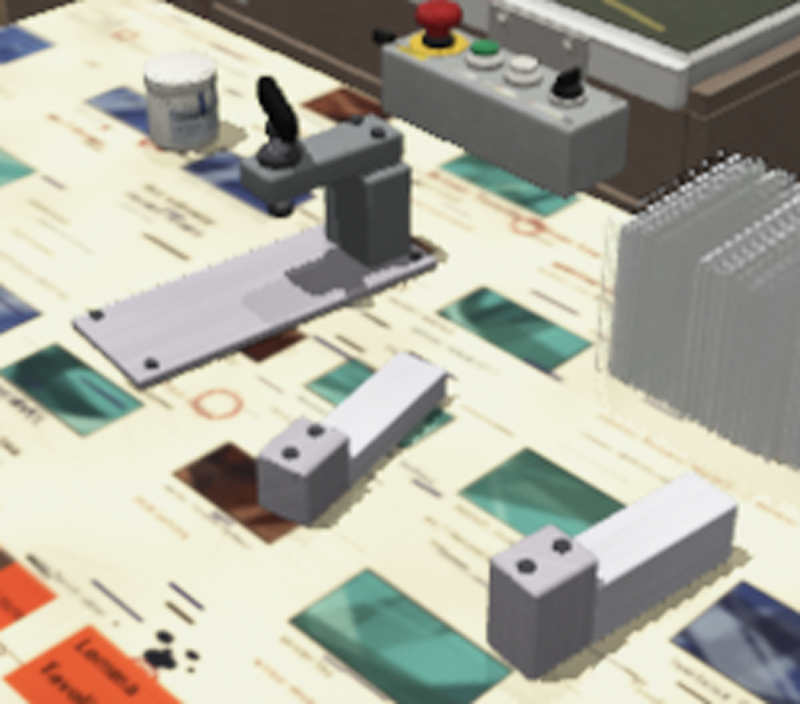

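View pics/c2.png

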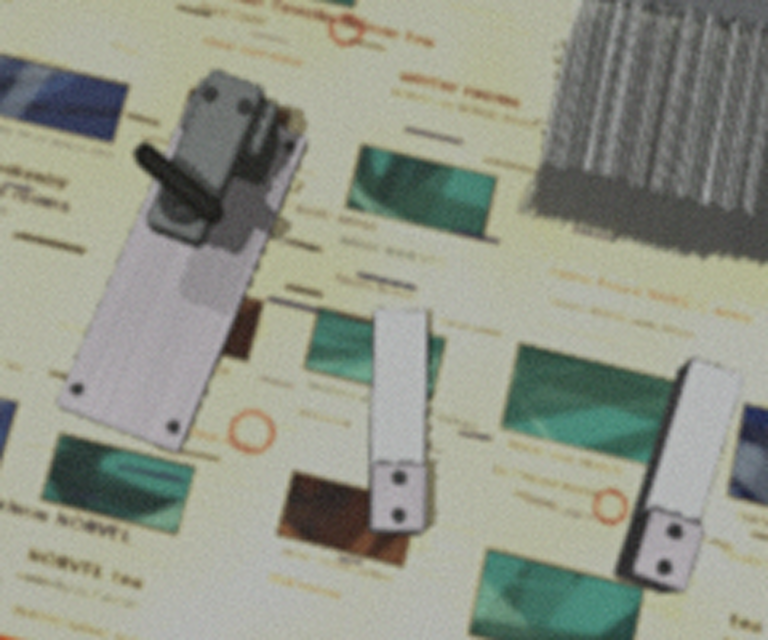

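```bash
cat > fit.py <<'E'
from h import *
from scipy.optimize import least_squares
S=Cam("scene");T=Cam("top")
c1=lambda u,v:(200+u/3.2,170+v/3.2); c2=lambda u,v:(220+u/3.2,140+v/3.2)
blk=[(T,c2(641,508),(22,18,60)),(T,c2(704,525),(22,-18,60)),(T,c2(687,590),(-22,-18,60)),(T,c2(632,577),(-22,18,60)),(T,c2(690,358),(128,18,40)),(T,c2(742,376),(128,-18,40)),
(S,c1(488,558),(-22,18,60)),(S,c1(545,527),(22,18,60)),(S,c1(597,562),(22,-18,60)),(S,c1(543,592),(-22,-18,60)),(S,c1(537,676),(-22,-18,0)),(S,c1(490,640),(-22,18,0)),(S,c1(690,472),(128,18,40)),(S,c1(738,508),(128,-18,40))]
bed=[(T,c2(58,404),(-140,45,8)),(T,c2(182,448),(-140,-45,8)),(T,c2(306,143),(100,-45,8)),(S,c1(73,324),(-140,45,8)),(S,c1(140,382),(-140,-45,8)),(S,c1(437,260),(100,-45,8))]
def W(p,m):
    c,s=np.cos(p[2]),np.sin(p[2]);m=np.array(m,float);return np.array([p[0]+c*m[0]-s*m[1],p[1]+s*m[0]+c*m[1],m[2]])
for nm,L,x0 in (("blk",blk,(430,-360,-.2)),("bed",bed,(580,-20,0))):
    f=lambda p:np.concatenate([(c.proj(W(p,m))[0]-q) for c,q,m in L])
    r=least_squares(f,x0,loss="soft_l1");print(nm,r.x[:2].round(1),np.degrees(r.x[2]).round(2));print(f(r.x).reshape(-1,2).round(1).tolist())
E
python3 fit.py
```

```text
blk [ 430.4 -357.5] -8.25
[[3.1, -0.8], [0.6, -0.1], [-0.3, 0.7], [-0.5, -1.5], [0.0, -0.9], [0.3, -0.8], [-0.6, 0.7], [1.7, -1.2], [1.3, -0.4], [-2.0, 2.5], [-1.9, 4.3], [-2.3, 2.9], [-0.4, -0.3], [0.4, -1.2]]
bed [580.4 -18.5] -9.15
[[-0.3, 0.2], [-0.2, 1.1], [0.5, -3.2], [-0.9, -0.9], [0.4, 0.9], [0.5, -0.2]]
```

```bash
cat >> fit.py <<'E'
    r_=r.x
    for c,box,name in ((S,(200,170,450,390),"s"),(T,(220,140,460,340),"t")):
        k=3.2; im=globals().get("im_"+name)
        if im is None: im=cv2.resize(c.im[box[1]:box[3],box[0]:box[2],::-1],None,fx=k,fy=k,interpolation=cv2.INTER_CUBIC)
        if nm=="blk": E=[((a,b,60),(a2,b2,60)) for a,b,a2,b2 in ((-22,-18,22,-18),(22,-18,22,18),(22,18,-22,18),(-22,18,-22,-18))]+[((22,y,40),(128,y,40)) for y in(-18,18)]+[((128,-18,40),(128,18,40)),((-22,-18,0),(-22,-18,60)),((-22,18,0),(-22,18,60)),((-22,-18,0),(-22,18,0)),((-22,-18,0),(128,-18,0)),((128,-18,0),(128,-18,40))]
        else: E=[((a,b,8),(a2,b2,8)) for a,b,a2,b2 in ((-140,-45,100,-45),(100,-45,100,45),(100,45,-140,45),(-140,45,-140,-45))]+[((-21,-19,100),(-21,19,100)),((-21,-19,100),(80,-19,100)),((-21,19,100),(80,19,100)),((53,-19,8),(53,19,8)),((0,0,8),(0,0,137))]
        for a,b in E:
            pa=((c.proj(W(r_,a))[0]-box[:2])*k).astype(int);pb=((c.proj(W(r_,b))[0]-box[:2])*k).astype(int)
            cv2.line(im,tuple(map(int,pa)),tuple(map(int,pb)),(0,0,255),1)
        globals()["im_"+name]=im; cv2.imwrite(f"pics/fit_{name}.png",im)
E
python3 fit.py >/dev/null
```

```text
(no output)
```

View pics/fit_s.png

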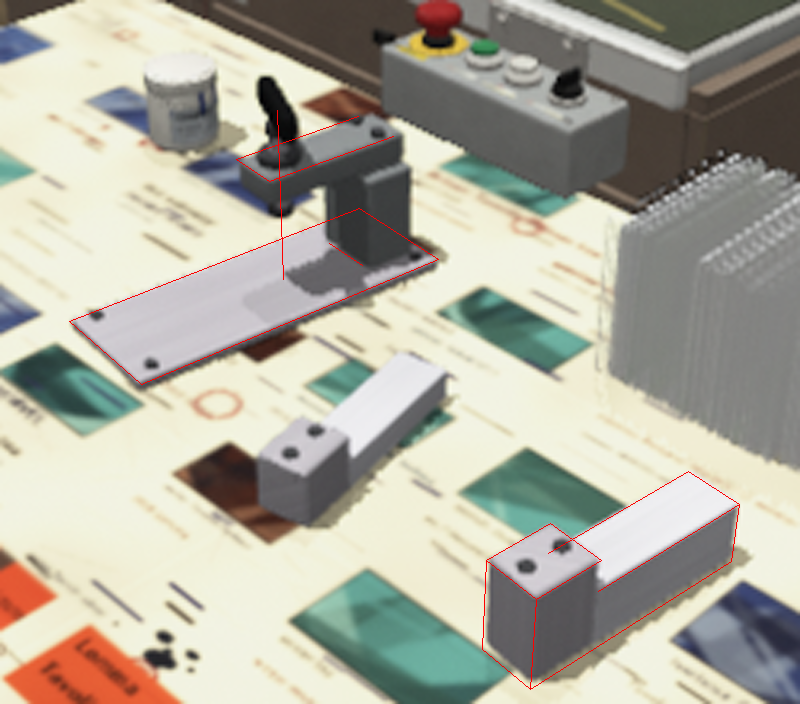

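View pics/fit_t.png

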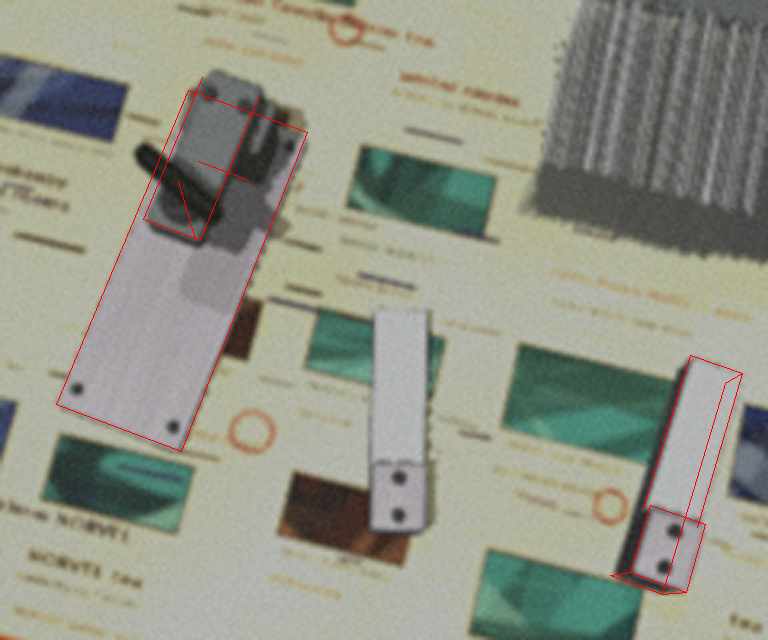

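```bash
cat > go.py <<'E'
import sys
from h import *
# usage: go.py x y z ang  (tool x world angle)
def units(x,y,z,ang,s=None):
    s=s or env.get_state();R=np.array(s["ee_rot"]);p=np.array(s["position"])
    d=R.T@(np.array([x,y,z])-p)/30
    cur=np.degrees(np.arctan2(R[1,0],R[0,0])); t=-((ang-cur+180)%360-180)/5
    return np.r_[d,t].round(3),cur
if __name__=="__main__":
    print(*units(*map(float,sys.argv[1:])))
E
python3 go.py 600 250 250 156.3; python3 go.py 560 -150 250 171.7;python3 go.py 430.4 -357.5 200 171.75
```

```text
[-1.4962e+01 -5.9940e+00  1.0000e-02 -1.0000e-03] 156.2927275841306
[-1.9102e+01 -1.8738e+01  1.1000e-02 -3.0810e+00] 156.2927275841306
[-17.927 -26.808   1.678  -3.091] 156.2927275841306
```

Request:
{"api": "step_arm", "payload": {
  "targets": [
    [85,-15,-6,0,0],
    [85,-15,-6,0,0],
    [85,-15,-6,0,0],
    [85,-15,-6,0,0],
    [85,-15,-6,0,0],
    [85,-15,-6,0,0],
    [85,-15,-6,0,0],
    [85,-15,-6,0,0],
    [85,-15,-6,0,0],
    [85,-15,-6,0,0],
    [85,-15,-6,0,0],
    [85,-15,-6,0,0]
  ]
}}

```text
time: 2.4
position: [604.5, 243.7, 250.4]
ee_rot: [[-0.913, 0.408, 0.003], [0.408, 0.913, -0.003], [-0.004, -0.002, -1.0]]
force: [1.0, -0.8, -0.8]
grip_width: 85.2
```

```bash
python3 go.py 560 -150 250 171.7;python3 go.py 430.4 -357.5 200 171.75
```

```text
[ -3.993 -12.588   0.054  -3.15 ] 155.95004860424103
[ -2.86  -20.662   1.733  -3.16 ] 155.95004860424103
```

Request:
{"api": "step_arm", "payload": {
  "targets": [
    [85,-4,-12.6,0,-3.1],
    [85,-4,-12.6,0,-3.1],
    [85,-4,-12.6,0,-3.1],
    [85,-4,-12.6,0,-3.1],
    [85,-4,-12.6,0,-3.1],
    [85,-4,-12.6,0,-3.1],
    [85,-4,-12.6,0,-3.1],
    [85,-4,-12.6,0,-3.1],
    [85,-2.9,-20.7,1.7,-3.1],
    [85,-2.9,-20.7,1.7,-3.1],
    [85,-2.9,-20.7,1.7,-3.1],
    [85,-2.9,-20.7,1.7,-3.1]
  ]
}}

```text
time: 3.4
position: [491.8, -231.1, 222.7]
ee_rot: [[-0.99, 0.143, 0.001], [0.143, 0.99, -0.0], [-0.001, -0.0, -1.0]]
force: [0.6, -0.5, 0.1]
grip_width: 84.7
```

Request:
{"api": "step_arm", "payload": {
  "targets": [
    [85,0,0,0,0],
    [85,0,0,0,0]
  ]
}}

```text
time: 3.57
position: [490.6, -233.0, 222.4]
ee_rot: [[-0.989, 0.15, -0.002], [0.15, 0.989, -0.001], [0.001, -0.001, -1.0]]
force: [0.1, 0.8, -0.1]
grip_width: 85.5
```

```bash
python3 - <<'E'
from h import *
C=Cam("wrist"); cv2.imwrite("pics/w1.png",C.im[:,:,::-1])
s=env.get_state();print(s["time"],s["position"],s["ee_rot"],s["qpos"])
print([(d["xy"],d["confidence"]) for d in env.mark_of("wrist","tall_block_grip")])
E
python3 go.py 430.4 -357.5 200 171.75
```

```text
3.6167 [ 492.35156399 -230.27545512  222.74811618] [[-9.89365766e-01  1.45448840e-01  1.25750962e-04]
 [ 1.45448861e-01  9.89365755e-01  1.80673235e-04]
 [-9.81349833e-05  1.97042248e-04 -9.99999976e-01]] [ 24.12552632  27.47874514  -2.02061054 101.47210749   1.1825841
  51.06696825 103.22627729]
[([177.1, 170.8], 0.69)]
[ 1.465 -4.55   0.758  0.015] 171.82513905038365
```

View pics/w1.png

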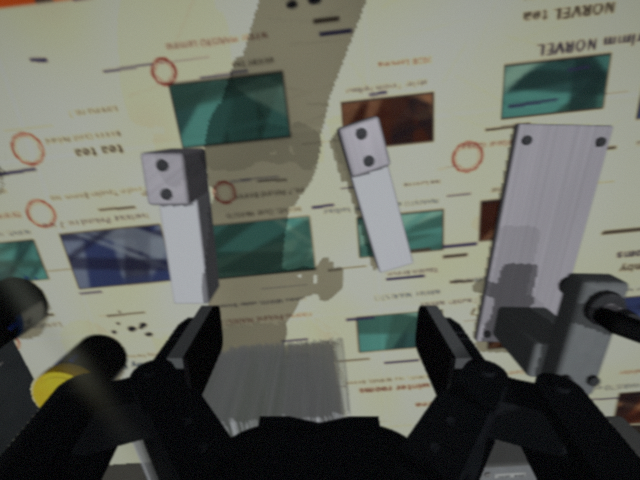

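Request:
{"api": "step_arm", "payload": {
  "targets": [
    [85,1.5,-4.5,1.2,0],
    [85,1.5,-4.5,1.2,0],
    [85,1.5,-4.5,1.2,0],
    [85,1.5,-4.5,1.2,0],
    [85,1.5,-4.5,1.2,0],
    [85,1.5,-4.5,1.2,0],
    [85,1.5,-4.5,1.2,0]
  ]
}}

```text
time: 4.25
position: [431.2, -354.2, 187.0]
ee_rot: [[-0.99, 0.138, 0.002], [0.138, 0.99, 0.001], [-0.002, 0.002, -1.0]]
force: [0.8, 0.4, 0.4]
grip_width: 85.3
```

Run:
```python
from h import *
C=Cam("wrist"); cv2.imwrite("pics/w2.png",C.im[:,:,::-1])
s=env.get_state();print(s["time"],s["position"],s["ee_rot"],s["qpos"])
np.save("pics/w2E.npy",C.E); print(C.E.round(3).tolist())
for i in range(3):
    s=env.get_state();print(s["position"])
```

```text
4.3 [ 431.30497982 -353.92856603  187.13038854] [[-0.99047602  0.13767198  0.00191596]
 [ 0.13767434  0.99047687  0.00115674]
 [-0.00173846  0.0014095  -0.9999975 ]] [ 38.39957212  31.09416597  -1.85032967 101.64761212   1.1397484
  47.22891277 118.12844566]
[[0.138, -0.938, -0.318, 349.793], [0.99, 0.131, 0.042, -344.309], [0.002, -0.321, 0.947, 311.472], [0.0, 0.0, 0.0, 1.0]]
[ 431.30497982 -353.92856603  187.13038854]
[ 431.30497982 -353.92856603  187.13038854]
[ 431.30497982 -353.92856603  187.13038854]
```

View pics/w2.png

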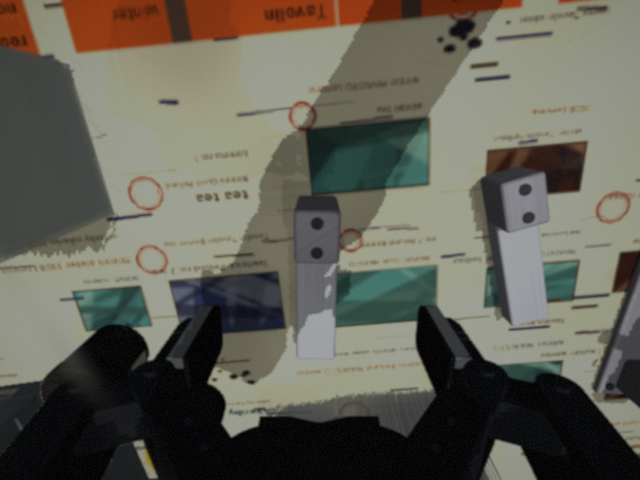

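Run:
```python
import cv2
im=cv2.imread("pics/w2.png"); cv2.imwrite("pics/w2c.png",cv2.resize(im[180:370,260:380],None,fx=3,fy=3,interpolation=cv2.INTER_CUBIC))
```

```text
(no output)
```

View pics/w2c.png

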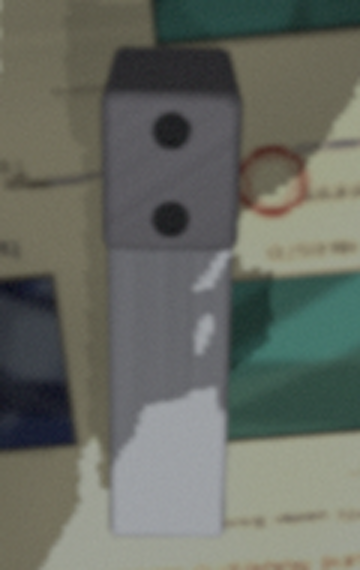

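Run:
```python
from h import *
from scipy.optimize import least_squares
C=Cam("wrist"); C.E=np.load("pics/w2E.npy")
L=[((104,93),(-22,-18,60)),((240,93),(-22,18,60)),((237,249),(22,18,60)),((106,249),(22,-18,60)),((118,47),(-22,-18,0)),((230,47),(-22,18,0)),((111,536),(128,-18,40)),((223,536),(128,18,40))]
L=[((260+u/3,180+v/3),m) for (u,v),m in L]
def W(p,m):
    c,s=np.cos(p[2]),np.sin(p[2]);return np.array([p[0]+c*m[0]-s*m[1],p[1]+s*m[0]+c*m[1],m[2]+(p[3] if len(p)>3 else 0)])
for x0 in ((430,-357,-.14),(430,-357,-.14,0)):
    f=lambda p:np.concatenate([C.proj(W(p,m))[0]-q for q,m in L])
    r=least_squares(f,x0);print(r.x.round(2),np.degrees(r.x[2]));print(f(r.x).reshape(-1,2).round(1).tolist())
```

```text
[ 4.3277e+02 -3.5648e+02 -1.5000e-01] -8.647112828594373
[[-0.9, -0.9], [1.5, -0.3], [0.6, 1.5], [-0.9, 1.0], [-1.2, -1.1], [0.6, -0.6], [-0.1, 0.2], [0.4, 0.5]]
[ 4.3394e+02 -3.5665e+02 -1.5000e-01 -3.2400e+00] -8.648209449570665
[[-0.6, -0.4], [1.1, 0.2], [0.3, 1.3], [-0.7, 0.8], [-1.0, -0.5], [0.3, -0.1], [0.1, -1.0], [0.2, -0.7]]
```

```bash
python3 go.py 432 -357 32 171.5
```

```text
[-0.033 -0.098  5.174  0.117] 172.0826340884816
```

Request:
{"api": "step_arm", "payload": {
  "targets": [
    [85,0,-0.1,1.2,0.1],
    [85,0,-0.1,2.4,0.1],
    [85,0,-0.1,3.4,0.1],
    [85,0,-0.1,4.2,0.1],
    [85,0,-0.1,4.8,0.1],
    [85,0,-0.1,5.15,0.1],
    [85,0,-0.1,5.15,0.1],
    [85,0,-0.1,5.15,0.1]
  ]
}}

```text
time: 5.02
position: [429.5, -358.9, 32.6]
ee_rot: [[-0.989, 0.15, 0.001], [0.15, 0.989, 0.0], [-0.001, 0.0, -1.0]]
force: [0.8, 0.3, -0.1]
grip_width: 85.3
```

```bash
python3 - <<'E'
from h import *
C=Cam("wrist"); cv2.imwrite("pics/w3.png",C.im[:,:,::-1])
s=env.get_state();print(s["time"],s["position"],s["force"],s["grip_width"])
E
python3 go.py 432 -357 32 171.5
```

```text
5.0667 [ 429.76349857 -359.49126786   33.30172345] [-0.53961587 -0.20029633  0.15237219] 85.06830574881383
[-0.061  0.093  0.043 -0.027] 171.36452140495604
```

View pics/w3.png

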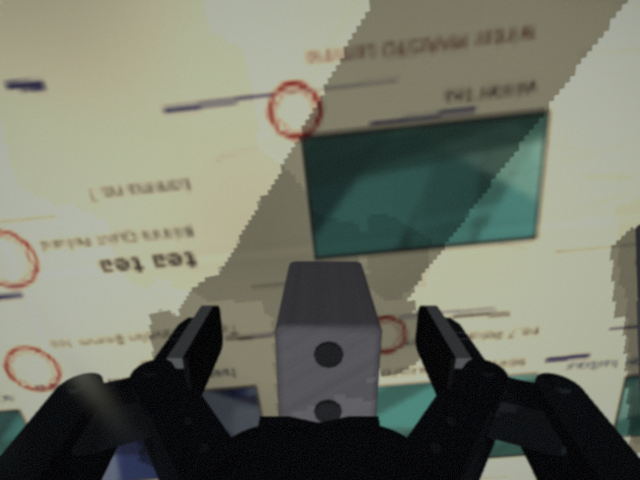

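Request:
{"api": "step_arm", "payload": {
  "targets": [
    [85,-0.05,0.1,0,0],
    [60,-0.05,0.1,0,0],
    [30,-0.05,0.1,0,0],
    [30,-0.05,0.1,0,0],
    [30,-0.05,0.1,0,0],
    [30,-0.05,0.1,0,0],
    [30,-0.05,0.1,0,0],
    [30,-0.05,0.1,0,0]
  ],
  "grip_force": 50
}}

```text
time: 5.73
position: [430.6, -356.8, 32.8]
ee_rot: [[-0.988, 0.151, 0.0], [0.151, 0.988, -0.0], [-0.0, -0.0, -1.0]]
force: [-0.4, 1.5, 6.6]
grip_width: 35.8
```

```bash
python3 go.py 432 -357 130 170.9;python3 go.py 464 -111 130 170.9
```

```text
[-0.049  0.    -3.241  0.08 ] 171.3009276376898
[ 0.137  8.267 -3.242  0.08 ] 171.3009276376898
```

Request:
{"api": "step_arm", "payload": {
  "targets": [
    [30,0,0,-0.7,0],
    [30,0,0,-1.8,0],
    [30,0,0,-2.8,0],
    [30,0,0.5,-3.2,0.1],
    [30,0.1,1.5,-3.2,0.1],
    [30,0.1,2.7,-3.2,0.1],
    [30,0.1,3.9,-3.2,0.1],
    [30,0.1,5.1,-3.2,0.1],
    [30,0.1,6.3,-3.2,0.1],
    [30,0.1,7.3,-3.2,0.1],
    [30,0.1,8,-3.2,0.1],
    [30,0.1,8.3,-3.2,0.1]
  ]
}}

```text
time: 6.73
position: [464.6, -105.5, 127.3]
ee_rot: [[-0.988, 0.154, -0.003], [0.154, 0.988, 0.003], [0.003, 0.002, -1.0]]
force: [0.2, -0.0, -3.6]
grip_width: 35.9
```

Request:
{"api": "step_arm", "payload": {
  "targets": [
    [30,0,0,0,0],
    [30,0,0,0,0],
    [30,0,0,0,0]
  ]
}}

```text
time: 6.98
position: [464.5, -112.5, 127.9]
ee_rot: [[-0.987, 0.163, -0.001], [0.163, 0.987, -0.002], [0.001, -0.002, -1.0]]
force: [-0.1, -0.3, -3.2]
grip_width: 35.7
```

Run:
```python
from h import *
C=Cam("wrist"); cv2.imwrite("pics/w4.png",C.im[:,:,::-1]);np.save("pics/w4E.npy",C.E)
T=Cam("top"); crop(T.im,(220,140,460,340),3.2,"pics/t4.png")
s=env.get_state();print(s["time"],s["position"],s["ee_rot"],s["force"],s["grip_width"])
```

```text
7.0833 [ 464.61890113 -112.47547207  128.04597243] [[-9.86500639e-01  1.63756279e-01 -6.08932122e-04]
 [ 1.63756924e-01  9.86499954e-01 -1.22938942e-03]
 [ 3.99391273e-04 -1.31251030e-03 -9.99999059e-01]] [ 0.37019493 -0.06811086 -3.90556852] 35.505617805726025
```

View pics/w4.png

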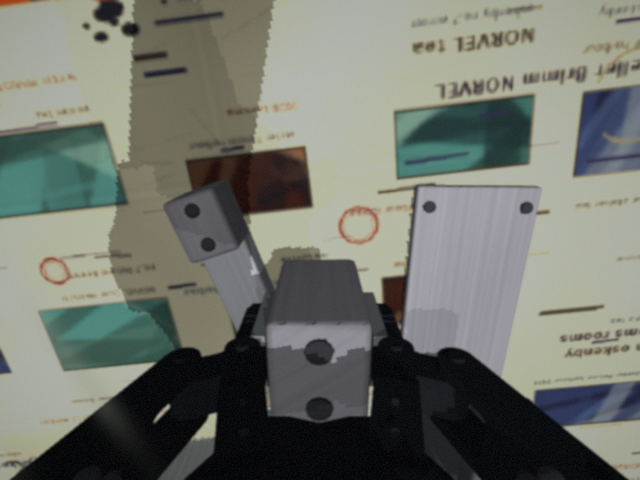

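View pics/t4.png

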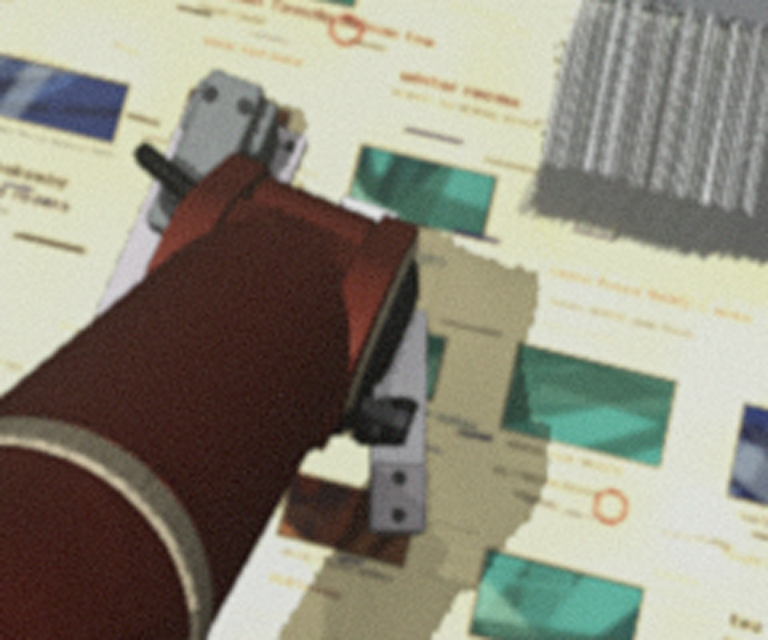

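Run:
```python
import cv2
im=cv2.imread("pics/w4.png"); cv2.imwrite("pics/w4c.png",cv2.resize(im[170:390,380:560],None,fx=3,fy=3,interpolation=cv2.INTER_CUBIC)[:600])
cv2.imwrite("pics/w4d.png",cv2.resize(im[250:430,250:390],None,fx=3.3,fy=3.3,interpolation=cv2.INTER_CUBIC))
```

```text
(no output)
```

View pics/w4c.png

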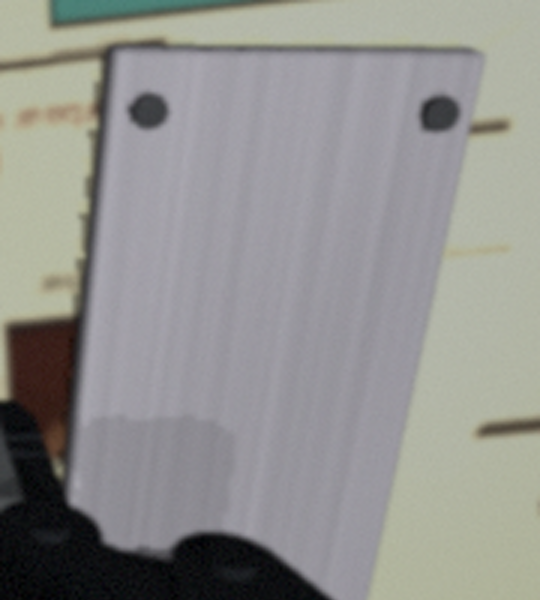

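View pics/w4d.png

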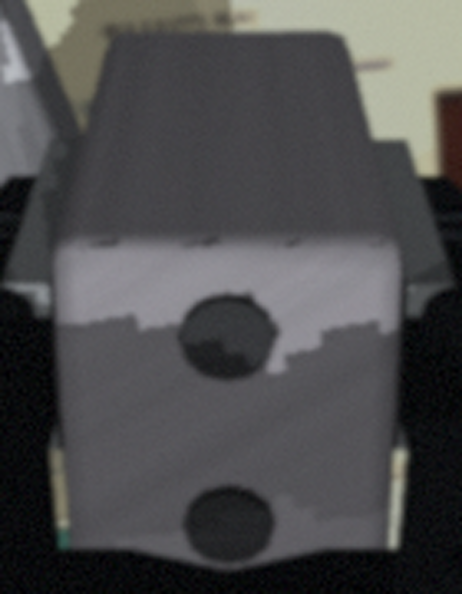

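Run:
```python
from h import *
from scipy.optimize import least_squares
C=Cam("wrist"); C.E=np.load("pics/w4E.npy")
P=lambda u,v:np.array((380+u/3,170+v/3))
def W(p,m):
    c,s=np.cos(p[2]),np.sin(p[2]);return np.array([p[0]+c*m[0]-s*m[1],p[1]+s*m[0]+c*m[1],m[2]+(p[3] if len(p)>3 else 0)])
def f(p):
    r=[*(C.proj(W(p,(-140,-45,8)))[0]-P(113,50)),*(C.proj(W(p,(-140,45,8)))[0]-P(484,55))]
    for (q,y) in ((P(72,490),-45),(P(92,280),-45),(P(370,600),45),(P(428,330),45)):
        X=C.plane(q,8); c,s=np.cos(p[2]),np.sin(p[2]); yy=-s*(X[0]-p[0])+c*(X[1]-p[1]); r.append((yy-y)*1.3)
    return np.array(r)
r=least_squares(f,(580,-18,-.16));print("bed",r.x.round(2),np.degrees(r.x[2]),f(r.x).round(1))
Q=lambda u,v:np.array((250+u/3.3,250+v/3.3))
L=[(Q(56,240),(-22,-18,60)),(Q(400,240),(-22,18,60)),(Q(112,32),(-22,-18,0)),(Q(347,32),(-22,18,0)),(Q(70,545),(10,-18,60)),(Q(390,545),(10,18,60))]
def g(p): 
    o=[]
    for i,(q,m) in enumerate(L):
        if i<4:o+=list(C.proj(W(p,m))[0]-q)
    return np.array(o)
g2=least_squares(g,(464,-112,-.16,98));print("blk",g2.x.round(2),np.degrees(g2.x[2]),g(g2.x).round(1))
```

```text
bed [ 5.8278e+02 -1.6690e+01 -1.7000e-01] -9.615372968561854 [-0.4  0.7  1.3 -0.4  0.9  0.7 -0.4 -0.3]
blk [ 4.7002e+02 -1.1441e+02 -1.6000e-01  8.9250e+01] -9.327685364514325 [ 0.5  0.5 -0.1  0.5  0.3 -0.7 -0.9 -0.7]
```

```bash
python3 - <<'E'
from h import *
C=Cam("wrist"); C.E=np.load("pics/w4E.npy")
T=Cam("top")
c2=lambda u,v:(220+u/3.2,140+v/3.2)
b=np.array([582,-17.2]);a=np.radians(-9.4);R=np.array([[np.cos(a),-np.sin(a)],[np.sin(a),np.cos(a)]])
B=lambda X:(R.T@(X[:2]-b)).round(0)
for p,z in (((372,310),22),((428,310),22),((428,462),40),((370,530),40)): print(B(T.plane(c2(*p),z)))
print(R@[-102,-75]+b,R@[-102,0]+b)
# handle angle
p,q=T.plane(c2(145,153),137),T.plane(c2(215,215),137);d=q-p;print(np.degrees(np.arctan2(-d[1],-d[0])),(p+q)/2)
E
python3 go.py 469.6 -74.5 45 170.6;python3 go.py 481.4 -0.5 45 170.6
```

```text
[  -8. -133.]
[   5. -169.]
[ -94. -203.]
[-148. -183.]
[469.12019235 -74.53366397] [481.36963952  -0.54075185]
59.14413589598159 [579.11698683 -19.35432193 137.        ]
[0.045 1.244 2.772 0.012] 170.66064266737337
[0.057 3.742 2.77  0.012] 170.66064266737337
```

Request:
{"api": "step_arm", "payload": {
  "targets": [
    [30,0,0.6,0,0],
    [30,0.05,1.25,0.6,0],
    [30,0.05,1.25,1.5,0],
    [30,0.05,1.25,2.2,0],
    [30,0.05,1.25,2.6,0],
    [30,0.05,1.25,2.75,0],
    [30,0.05,1.25,2.75,0],
    [30,0.05,1.25,2.75,0]
  ],
  "grip_force": 70
}}

```text
time: 7.9
position: [470.2, -73.4, 46.1]
ee_rot: [[-0.987, 0.161, 0.001], [0.161, 0.987, -0.0], [-0.001, -0.0, -1.0]]
force: [0.0, 0.2, -4.0]
grip_width: 35.4
```

```bash
python3 - <<'E'
from h import *
C=Cam("wrist"); cv2.imwrite("pics/w5.png",C.im[:,:,::-1]);np.save("pics/w5E.npy",C.E)
S=Cam("scene"); crop(S.im,(200,170,400,320),4,"pics/s5.png")
s=env.get_state();print(s["time"],s["position"],s["force"],s["grip_width"])
E
python3 go.py 481.4 -0.5 45 170.6
```

```text
8.0 [470.5251553  -73.32191565  46.63941631] [-0.47723935 -0.10817065 -3.8681554 ] 35.01248868492653
[0.032 2.454 0.055 0.033] 170.76487815567208
```

View pics/s5.png

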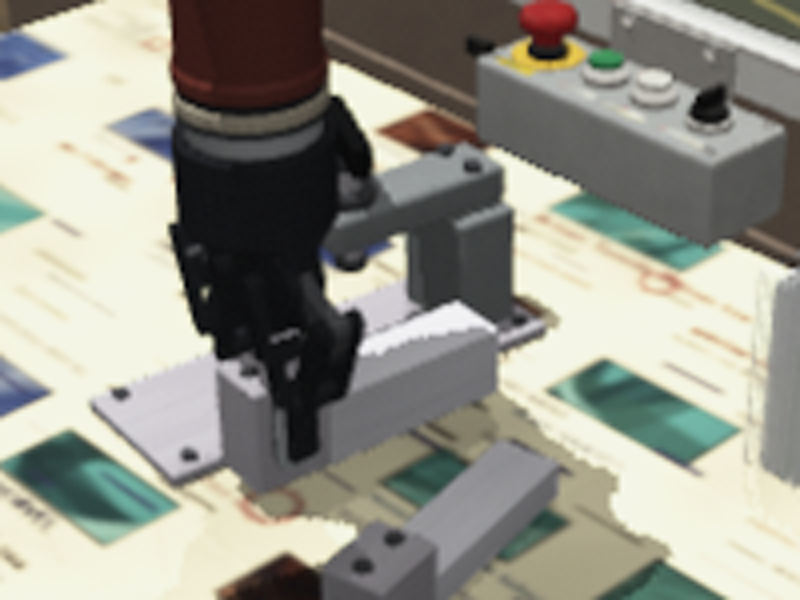

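View pics/w5.png

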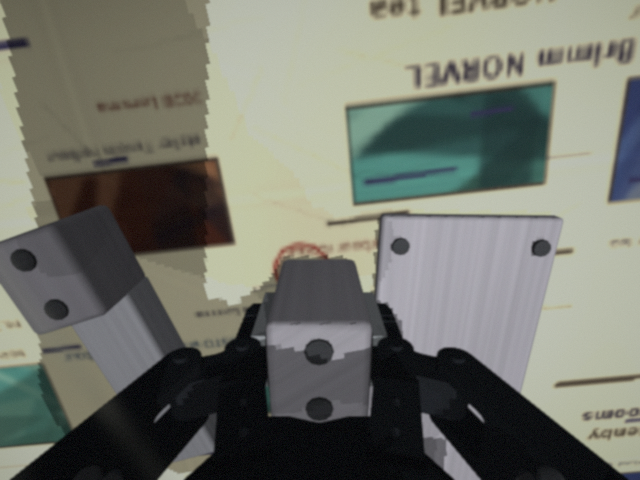

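Request:
{"api": "step_arm", "payload": {
  "targets": [
    [30,0,0.3,0,0],
    [30,0,0.7,0,0],
    [30,0,1.1,0,0],
    [30,0,1.5,0,0],
    [30,0,1.9,0,0],
    [30,0,2.2,0,0],
    [30,0,2.4,0,0],
    [30,0,2.45,0,0],
    [30,0,2.45,0,0],
    [30,0,2.45,0,0]
  ]
}}

```text
time: 8.83
position: [481.3, -1.1, 45.8]
ee_rot: [[-0.987, 0.161, -0.0], [0.161, 0.987, -0.001], [-0.0, -0.001, -1.0]]
force: [-0.1, -0.4, -3.9]
grip_width: 35.9
```

```bash
python3 - <<'E'
from h import *
C=Cam("wrist"); cv2.imwrite("pics/w6.png",C.im[:,:,::-1]);np.save("pics/w6E.npy",C.E)
S=Cam("scene"); crop(S.im,(200,170,400,320),4,"pics/s6.png")
s=env.get_state();print(s["time"],s["position"],s["ee_rot"],s["force"],s["grip_width"])
E
python3 go.py 481.4 -0.5 45 170.6
```

```text
8.9333 [481.26370531  -1.42232399  45.71737218] [[-9.86867747e-01  1.61530181e-01 -2.23377538e-04]
 [ 1.61530304e-01  9.86867478e-01 -7.36438857e-04]
 [ 1.01486925e-04 -7.62849997e-04 -9.99999704e-01]] [ 0.81768472  0.78277364 -3.57538689] 34.90279081892276
[0.    0.031 0.024 0.021] 170.7042682675615
```

View pics/s6.png

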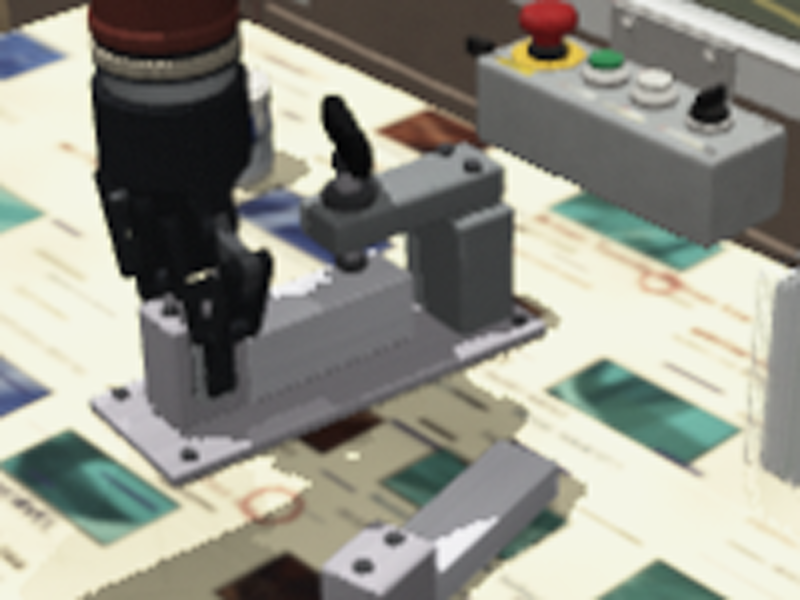

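View pics/w6.png

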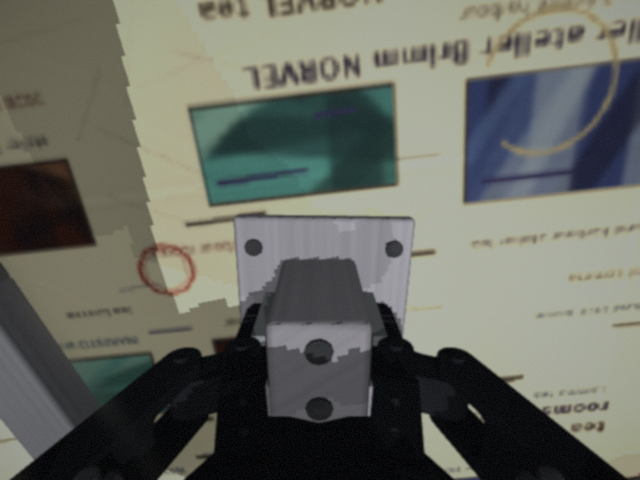

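Run:
```python
from h import *
im=cv2.imread("pics/w6.png"); cv2.imwrite("pics/w6c.png",cv2.resize(im[200:420,225:425],None,fx=2.7,fy=2.7,interpolation=cv2.INTER_CUBIC))
```

```text
(no output)
```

View pics/w6c.png

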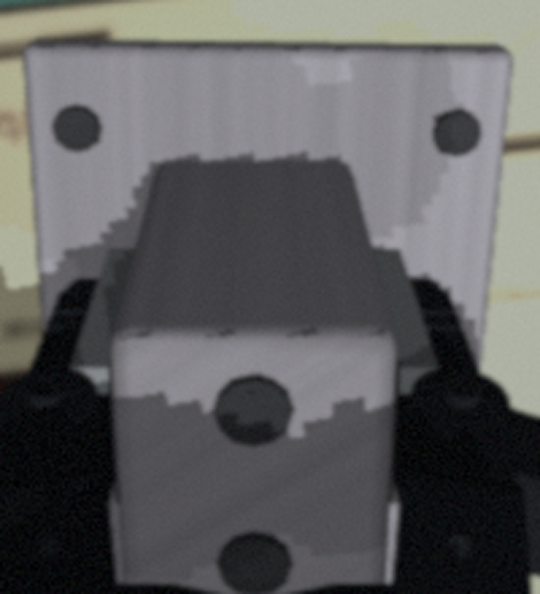

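Run:
```python
from h import *
C=Cam("wrist");C.E=np.load("pics/w6E.npy")
P=lambda u,v:(225+u/2.7,200+v/2.7)
A=C.plane(P(26,45),8);B=C.plane(P(511,50),8)
a=C.plane(P(157,160),12.7);b=C.plane(P(345,160),12.7)
print(A,B,np.linalg.norm(A-B),a,b,np.linalg.norm(a-b))
d=(B-A)/np.linalg.norm(B-A); n=np.array([d[1],-d[0],0]); m=(A+B)/2
ang=np.degrees(np.arctan2(n[1],n[0]));print("bed yaw",ang)
for q in (a,b,(a+b)/2):print(((q-m)@n).round(1),((q-m)@d).round(1))
print("blk yaw",np.degrees(np.arctan2(-(b-a)[0],(b-a)[1])))
print("bedorigin",m+140*n)
```

```text
[436.11282565 -36.76317037   8.        ] [451.16839878  50.13470391   8.        ] 88.19246473836351 [460.21487953 -16.78612131  12.7       ] [465.75372787  17.35020645  12.7       ] 34.5827661416896
bed yaw -9.829259084747784
20.3 -20.3
20.0 14.3
20.2 -3.0
blk yaw -9.216305036031367
bedorigin [581.58553115 -17.2140102    8.        ]
```

Request:
{"api": "step_arm", "payload": {
  "targets": [
    [30,0.04,0.08,0,0.05],
    [30,0.04,0.08,0,0.05],
    [30,0.04,0.08,0.08,0.05],
    [30,0.04,0.08,0.14,0.05],
    [30,0.04,0.08,0.14,0.05]
  ]
}}

```text
time: 9.4
position: [480.4, 2.1, 41.1]
ee_rot: [[-0.986, 0.164, -0.001], [0.164, 0.986, -0.0], [0.001, -0.0, -1.0]]
force: [0.4, -0.2, -3.4]
grip_width: 35.1
```

Request:
{"api": "step_arm", "payload": {
  "targets": [
    [30,0,0,0.02,0],
    [30,0,0,0.03,0],
    [30,0,0,0.03,0]
  ]
}}

```text
time: 9.65
position: [480.5, 2.1, 40.8]
ee_rot: [[-0.986, 0.164, -0.0], [0.164, 0.986, -0.0], [0.0, -0.0, -1.0]]
force: [-0.6, 0.0, -0.3]
grip_width: 35.0
```

Request:
{"api": "step_arm", "payload": {
  "targets": [
    [45,0,0,0,0],
    [60,0,0,0,0],
    [85,0,0,0,0],
    [85,0,0,0,0],
    [85,0,0,0,0],
    [85,0,0,0,0]
  ]
}}

```text
time: 10.15
position: [480.8, 2.1, 40.7]
ee_rot: [[-0.986, 0.164, 0.0], [0.164, 0.986, -0.0], [-0.0, 0.0, -1.0]]
force: [-0.1, -0.0, -0.5]
grip_width: 84.9
```

Run:
```python
from h import *
C=Cam("wrist"); cv2.imwrite("pics/w7.png",C.im[:,:,::-1]);np.save("pics/w7E.npy",C.E)
im=cv2.imread("pics/w7.png"); cv2.imwrite("pics/w7c.png",cv2.resize(im[200:420,225:425],None,fx=2.7,fy=2.7,interpolation=cv2.INTER_CUBIC))
S=Cam("scene"); crop(S.im,(200,170,400,320),4,"pics/s7.png")
s=env.get_state();print(s["time"],s["position"],s["force"],s["grip_width"])
```

```text
10.25 [480.67550681   2.13411764  40.6178902 ] [ 0.28469308 -0.00591101  0.1435146 ] 85.14593411000338
```

View pics/w7c.png

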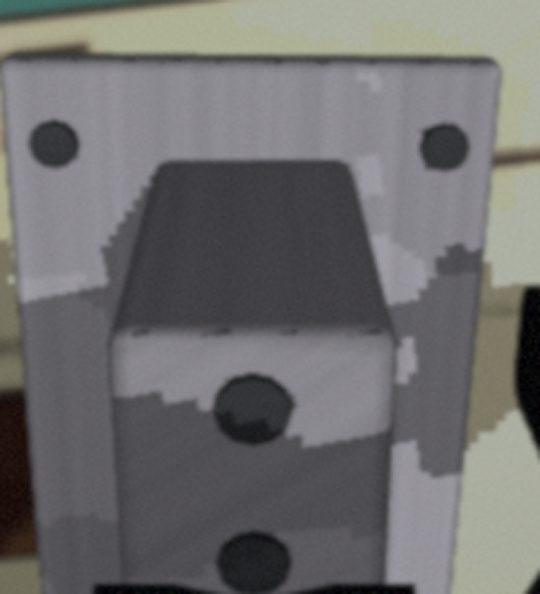

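View pics/s7.png

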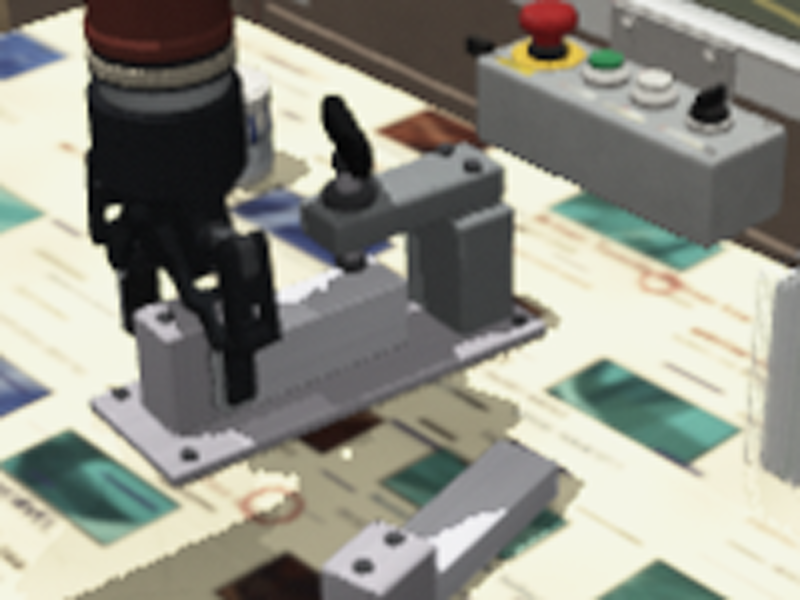

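Request:
{"api": "step_arm", "payload": {
  "targets": [
    [85,0,0,-0.6,0],
    [85,0,0,-1.8,0],
    [85,0,0,-3.0,0],
    [85,0,0,-4.2,0],
    [85,0,0,-5.4,0],
    [85,0,0,-6,1.4],
    [85,0,0,-6,2.8],
    [85,0,0,-6,4.2],
    [85,0,0,-6,5.6],
    [85,0,0,-6,7],
    [85,0,0,-6,8.4],
    [85,0,0,-6,9.8]
  ]
}}

```text
time: 11.25
position: [480.3, 2.2, 220.5]
ee_rot: [[-0.518, 0.855, -0.0], [0.855, 0.518, 0.0], [0.0, -0.0, -1.0]]
force: [0.4, 0.7, -0.4]
grip_width: 85.0
```

```bash
python3 go.py 581.5 -17 220 71; python3 -c "
from h import *
s=env.get_state();print(s['qpos'])"
```

```text
[-2.296  2.554  0.016 10.04 ] 121.20229790174383
[-15.53204965  23.15369461  17.67145141 111.4867536   -9.43877393
  46.75872063  38.49749284]
```

Request:
{"api": "step_arm", "payload": {
  "targets": [
    [85,-2.3,2.55,0,1.4],
    [85,-2.3,2.55,0,2.8],
    [85,-2.3,2.55,0,4.2],
    [85,-2.3,2.55,0,5.6],
    [85,-2.3,2.55,0,7],
    [85,-2.3,2.55,0,8.4],
    [85,-2.3,2.55,0,9.8],
    [85,-2.3,2.55,0,10],
    [85,-2.3,2.55,0,10]
  ]
}}

```text
time: 12.0
position: [581.6, -16.4, 220.3]
ee_rot: [[0.314, 0.949, -0.001], [0.949, -0.314, -0.0], [-0.001, -0.001, -1.0]]
force: [0.6, -0.7, 1.6]
grip_width: 85.2
```

Run:
```python
from h import *
C=Cam("wrist"); cv2.imwrite("pics/w8.png",C.im[:,:,::-1]);np.save("pics/w8E.npy",C.E)
s=env.get_state();print(s["time"],s["position"],s["ee_rot"],s["qpos"])
print([(d["xy"],d["confidence"]) for d in env.mark_of("wrist","driver_grip")])
T=Cam("top"); crop(T.im,(220,140,380,260),5,"pics/t8.png")
```

```text
12.05 [581.67245588 -16.42082954 220.38329464] [[ 3.13862648e-01  9.49468186e-01 -6.33547080e-04]
 [ 9.49468364e-01 -3.13862746e-01 -5.78044282e-05]
 [-2.53730292e-04 -5.83390258e-04 -9.99999798e-01]] [-19.6244376   33.62779788  30.9655477   96.17367371 -20.1270029
  55.86278662   0.26342436]
[([315.0, 259.4], 0.8)]
```

View pics/w8.png

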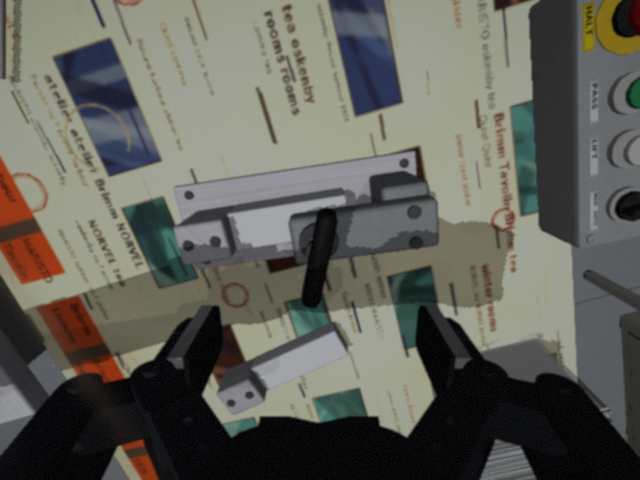

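Run:
```python
from h import *
im=cv2.imread("pics/w8.png"); cv2.imwrite("pics/w8c.png",cv2.resize(im[190:320,260:380],None,fx=4.5,fy=4.5,interpolation=cv2.INTER_CUBIC))
```

```text
(no output)
```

View pics/w8c.png

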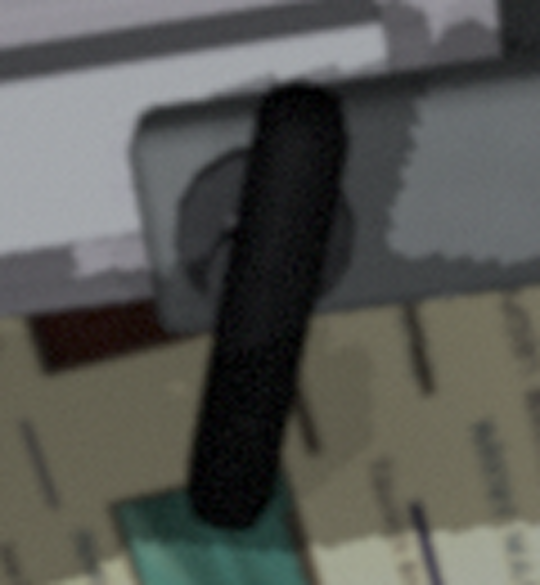

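View pics/t8.png

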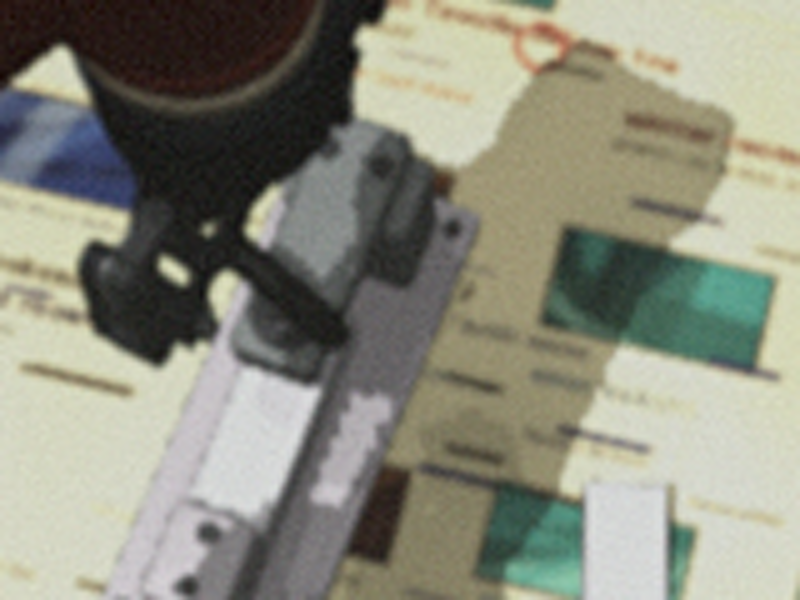

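Run:
```python
from h import *
C=Cam("wrist");C.E=np.load("pics/w8E.npy")
P=lambda u,v:(260+u/4.5,190+v/4.5)
for z in (137,148):
    a=C.plane(P(303,90),z);b=C.plane(P(230,520),z);d=a-b
    print(z,a,b,np.linalg.norm(d),np.degrees(np.arctan2(d[1],d[0])),(a+b)/2)
C2=C.plane((315,259.4),137);print(C2)
# arm direction: arm edge top z=100, left long edge pixels
a=C.plane((292,216),100);b=C.plane((437,196),100);print(np.degrees(np.arctan2(*(b-a)[:2][::-1])))
a=C.plane((297,263),100);b=C.plane((437,243),100);print(np.degrees(np.arctan2(*(b-a)[:2][::-1])))
```

```text
137 [596.83440524  10.67861141 137.        ] [565.65902682 -49.890012   137.        ] 68.12093922921436 62.76459031100873 [581.24671603 -19.60570029 137.        ]
148 [597.41616915  13.30845083 148.        ] [567.89101387 -44.05406093 148.        ] 64.51505676643114 62.764590311008675 [582.65359151 -15.37280505 148.        ]
[579.01254524 -18.3682852  137.        ]
-10.202552920919777
-9.514607350400766
```

```bash
python3 go.py 581.5 -17.5 140 62.8
```

```text
[-3.100e-02 -1.000e-03  2.688e+00  1.766e+00] 71.62813788006687
```

Request:
{"api": "step_arm", "payload": {
  "targets": [
    [85,-0.03,0,0,1.4],
    [85,-0.03,0,0.6,1.77],
    [70,-0.03,0,1.5,1.77],
    [50,-0.03,0,2.2,1.77],
    [50,-0.03,0,2.55,1.77],
    [50,-0.03,0,2.68,1.77],
    [50,-0.03,0,2.68,1.77],
    [50,-0.03,0,2.68,1.77]
  ],
  "grip_force": 30
}}

```text
time: 12.87
position: [582.4, -17.9, 141.2]
ee_rot: [[0.459, 0.889, 0.002], [0.889, -0.459, -0.0], [0.001, 0.002, -1.0]]
force: [-0.5, -0.7, 0.5]
grip_width: 49.9
```

```bash
python3 - <<'E'
from h import *
C=Cam("wrist"); cv2.imwrite("pics/w9.png",C.im[:,:,::-1]);np.save("pics/w9E.npy",C.E)
s=env.get_state();print(s["time"],s["position"],s["ee_rot"],s["force"])
E
python3 go.py 581.5 -17.5 140 62.8
```

```text
12.9167 [582.61573157 -17.87267716 141.5257084 ] [[ 4.58734984e-01  8.88569125e-01  2.66904434e-03]
 [ 8.88572578e-01 -4.58735987e-01 -2.59828576e-04]
 [ 9.93511036e-04  2.49083207e-03 -9.99996404e-01]] [0.1748176  0.22369195 0.69863514]
[-0.006 -0.039  0.051 -0.021] 62.69447696556179
```

View pics/w9.png

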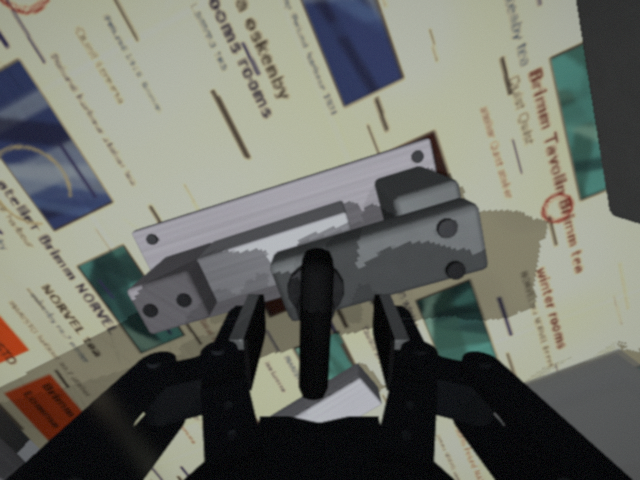

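Request:
{"api": "step_arm", "payload": {
  "targets": [
    [30,0,-0.03,0.03,0],
    [10,0,-0.03,0.03,0],
    [5,0,-0.03,0.03,0],
    [5,0,-0.03,0.03,0],
    [5,0,-0.03,0.03,0],
    [5,0,-0.03,0.03,0]
  ],
  "grip_force": 35
}}

```text
time: 13.42
position: [581.1, -17.0, 140.0]
ee_rot: [[0.459, 0.889, 0.001], [0.889, -0.459, 0.0], [0.001, 0.001, -1.0]]
force: [-1.9, 0.8, 4.6]
grip_width: 12.7
```

Request:
{"api": "step_arm", "payload": {
  "targets": [
    [5,0,0,0,0.8],
    [5,0,0,0,1.8],
    [5,0,0,0,2.8],
    [5,0,0,0,3.8],
    [5,0,0,0,4.8],
    [5,0,0,0,5.8],
    [5,0,0,0,6.8],
    [5,0,0,0,7.8],
    [5,0,0,0,7.8]
  ]
}}

```text
time: 14.17
position: [580.7, -16.8, 140.0]
ee_rot: [[0.917, 0.399, -0.0], [0.399, -0.917, 0.0], [-0.0, -0.0, -1.0]]
force: [-2.5, 1.9, 7.1]
grip_width: 12.5
```

```bash
python3 - <<'E'
from h import *
C=Cam("wrist"); cv2.imwrite("pics/w10.png",C.im[:,:,::-1])
s=env.get_state();print(s["time"],s["position"],s["force"],s["torque"],s["qpos"])
S=Cam("scene"); crop(S.im,(200,170,400,320),4,"pics/s10.png")
E
python3 go.py 581.1 -17 140 -9.5
```

```text
14.2167 [580.72856772 -16.77710062 140.02341625] [-2.27661229  1.28577337  7.14945868] [ 0.24645726  0.44418163 -0.07066926] [-24.80035081  42.34011123  41.02211833 101.31353312 -35.29374814
  49.9888145  -33.91343973]
[0.009 0.012 0.    6.637] 23.68427872553716
```

View pics/w10.png

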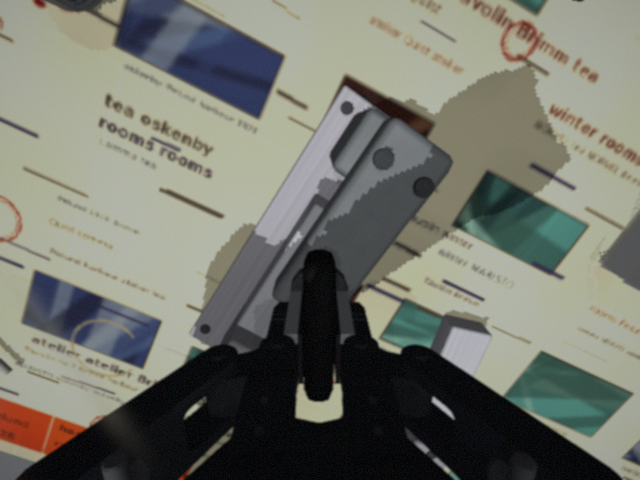

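View pics/s10.png

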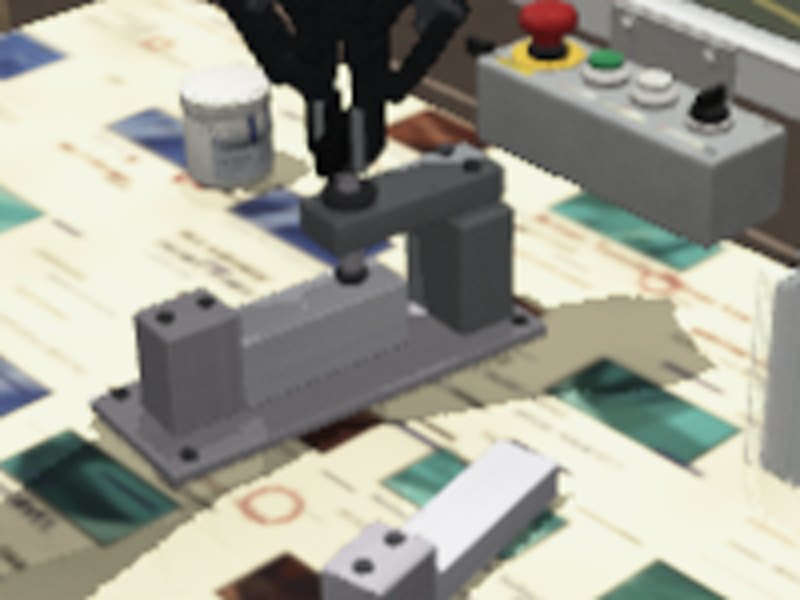

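Request:
{"api": "step_arm", "payload": {
  "targets": [
    [5,0,0,0,0.8],
    [5,0,0,0,1.6],
    [5,0,0,0,2.4],
    [5,0,0,0,3.2],
    [5,0,0,0,4.0],
    [5,0,0,0,4.7],
    [5,0,0,0,5.4],
    [5,0,0,0,6.0],
    [5,0,0,0,6.4],
    [5,0,0,0,6.6],
    [5,0,0,0,6.6]
  ]
}}

```text
time: 15.18
position: [580.7, -16.4, 140.0]
ee_rot: [[0.987, -0.161, -0.001], [-0.161, -0.987, 0.001], [-0.001, -0.001, -1.0]]
force: [-1.7, 1.6, 6.4]
grip_width: 12.3
```

```bash
python3 - <<'E'
from h import *
C=Cam("wrist"); cv2.imwrite("pics/w11.png",C.im[:,:,::-1])
s=env.get_state();print(s["time"],s["position"],s["force"],s["torque"],s["qpos"])
S=Cam("scene"); crop(S.im,(200,170,400,320),4,"pics/s11.png")
E
python3 go.py 581.1 -17 140 -9.5
```

```text
15.2333 [580.66289951 -16.41174004 139.99855594] [-2.54866387  2.09185649  6.51061133] [0.35593224 0.45157084 0.0017974 ] [-29.10147306  45.47892844  49.84170526 101.44252705 -42.49566858
  53.93004257 -60.28214205]
[0.017 0.017 0.    0.045] -9.27655732067192
```

View pics/w11.png

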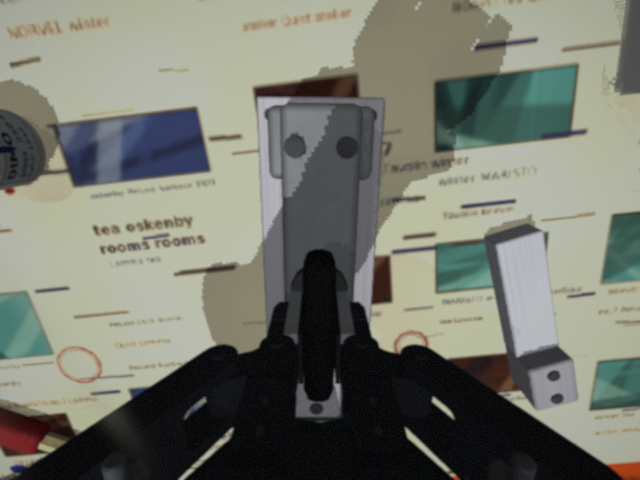

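View pics/s11.png

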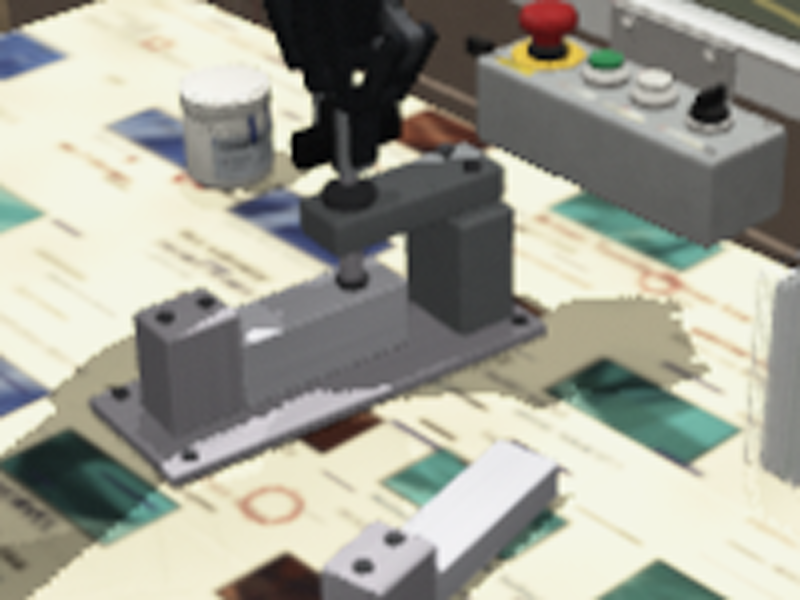

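Request:
{"api": "step_arm", "payload": {
  "targets": [
    [5,0,0,0,0],
    [25,0,0,0,0],
    [45,0,0,0,0],
    [50,0,0,0,0],
    [50,0,0,0,0],
    [50,0,0,-0.7,0],
    [50,0,0,-1.7,0],
    [50,0,0,-2.7,0],
    [50,0,0,-2.7,0]
  ]
}}

```text
time: 16.03
position: [583.9, -19.1, 225.9]
ee_rot: [[0.987, -0.162, 0.011], [-0.162, -0.987, -0.003], [0.011, 0.001, -1.0]]
force: [1.1, -1.2, 0.2]
grip_width: 49.9
```

Run:
```python
from h import *
C=Cam("wrist"); cv2.imwrite("pics/w12.png",C.im[:,:,::-1])
cv2.imwrite("pics/w12c.png",cv2.resize(C.im[60:420,200:440,::-1],None,fx=1.6,fy=1.6,interpolation=cv2.INTER_CUBIC))
np.save("pics/w12E.npy",C.E)
s=env.get_state();print(s["time"],s["position"],s["force"])
S=Cam("scene"); crop(S.im,(200,170,400,320),4,"pics/s12.png")
```

```text
16.0833 [582.59568397 -18.30650071 223.33661292] [ 0.09557409 -0.4475978   0.3850405 ]
```

View pics/w12c.png

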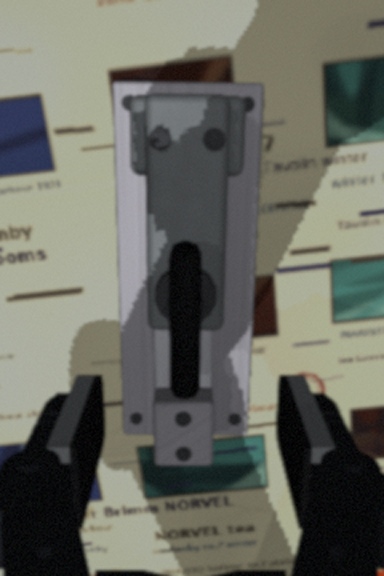

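View pics/s12.png

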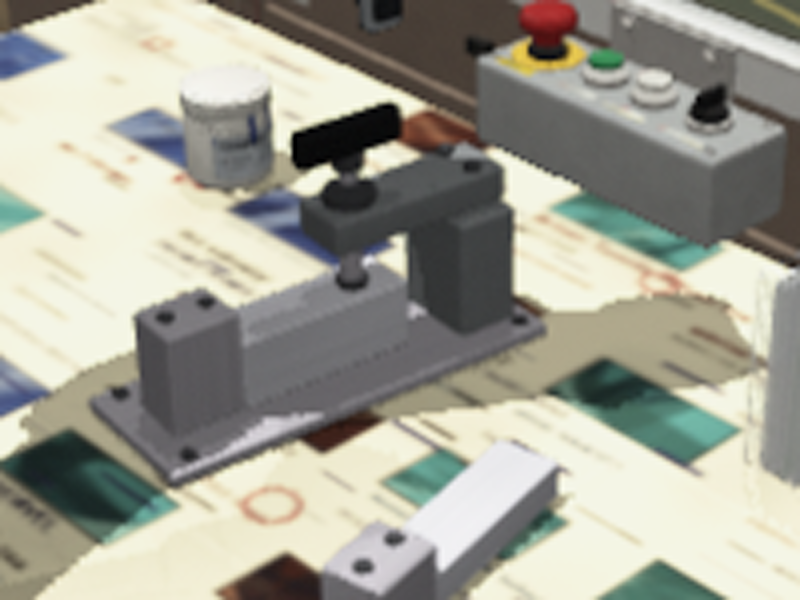

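Request:
{"api": "step_arm", "payload": {
  "targets": [
    [50,0,0,-0.3,0],
    [50,0,0,-0.3,0],
    [50,0,0,-0.3,0],
    [50,0,0,-0.3,0],
    [50,0,0,-0.3,0],
    [50,0,0,-0.3,0]
  ]
}}

```text
time: 16.63
position: [580.6, -17.0, 228.7]
ee_rot: [[0.987, -0.162, -0.001], [-0.162, -0.987, -0.0], [-0.001, 0.0, -1.0]]
force: [-0.8, 0.1, 0.0]
grip_width: 49.7
```

```bash
python3 -c "
from cell import env
s=env.get_state();print(s['time'],s['position'],s['force']);print(env.finish_job())"
```

```text
16.6333 [580.58957755 -16.99452785 228.73842577] [-0.76838147  0.08061647  0.01348267]
the job is handed in; nothing more can be done
None
```

I placed the taller block on the bed with its step under the stop screw and its grip towards the open front, then let go. Next I turned the driver about 72° clockwise, released it, raised the arm clear and handed the job in at 16.6 s.

**Block position:** the wrist picture taken after release shows the block centred across the bed to about 1 mm. The scene picture shows the foot on the middle of the step.

**Driver:** the last wrist and scene pictures show the handle in line with the jig's arm by eye, which is about 1.4 rad, where the foot bears lightly. The tool's final angle was -9.3°, and the arm's direction measured about -9.5°. I could not read the foot's spring travel directly; it is judged from the handle angle only.

**Robot:** the force reading was close to zero at the end, and the gripper was about 90 mm above the handle.

**Disagreements between checks:**
- The bed's position differed by about 2 to 3 mm between the outside cameras and the wrist camera. I used a value between them, then corrected by 1 to 2.5 mm from the wrist view of the block against the bed.
- The handle's starting angle measured about 59° from the top camera and 63° from the wrist camera. I went by the wrist camera, and by the final alignment with the arm.

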